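# Make up two overhaul kits at the torque-wrench bench

## Robot

A 6-joint arm with a two-finger parallel gripper is mounted at the origin on the work surface. World frame = base frame: x ahead of the robot, y to its left, z up, the work surface at z = 0. Lengths are in m, angles in rad, forces in N, time in s.
With the tool pointing down it reaches from about 0.3 to 0.875 m from the base axis. Payload 6.4 kg.
Tool frame: the origin (TCP) lies at the very end of the fingers, on their centre line; the grasp point (between the pads) lies arm.tcp_to_grasp behind it (arm.tcp_to_grasp is the distance from the TCP to the grasp point, in m); x points along the fingers, y is the direction in which the jaws open and shut, and the axes are right-handed (so a half turn about x gives the same grasp; the last joint's range is limited). The gripper opens to 88 mm and grips with 3 to 60 N. Pads are 18 mm wide; open, the fingers measure 123 mm over their backs; the gripper's body (75 mm by 187 mm) begins 45 mm behind the grasp point.
Start: joints at [-1.461, 0.181, 1.607, -0, 1.354, -0.206], TCP at [0.179, -0.547, 0.239] pointing down, gripper open.
Joint ranges: [-2.99, 2.99], [-0.89, 2.07], [0.3, 2.58], [-1.14, 4.28], [0, 2.63], [-3.12, 3.12]. Speed limits (rad/s): [2.57, 2.57, 3.01, 3.14, 3.14, 3.14].

## Interface

Orientations are given as a unit quaternion [w, x, y, z].
In Python, from workcell import monitor, get_image, arm, nets gives the robot as it stands.
- The arm moves only by the tool drive_tool, never from a script. Its argument "moves" is a list of rows, each a list of 3 entries, a list of its own where there are three numbers: the opening in per cent of the stroke, from 0 (shut) to 100 (fully open), then the shift along the tool's x, y, z in mm, then the turn, a rotation vector about the tool's x, y, z in rad. A call has 1 to 10 rows; each row shifts and turns the commanded pose from where the row before left it, along the tool's axes as they then stand; what a row does not reach is not made up. A row lasts 1/10 s, in which the tool goes at most 50 mm and 8.59 degrees, less where a joint would pass 70% of its speed; a pose out of reach is approached as far as the arm can. A call with a gripper value outside its range is refused whole. The fingers move at their own pace and stop on an object; the grip force is fixed at half the most. Time passes only in rows, so rows that do not move let the fingers close. It gives the time, the measured TCP pose, the force and the opening at its end, in the units of the state.
- monitor.sense(): the state, without advancing time (a new reading comes with each control period).
- get_image(name): name is "scene" or "top" or "wrist"; returns a dict with "pixels" (384x512x3 uint8, red, green, blue), "camera_matrix" (3x3 intrinsics, pixels), "dist_coeffs" ([k1, k2, p1, p2, k3] as OpenCV has them; the pictures are not rectified), "R" (3x3) and "t" (3): a world point X has camera coordinates R X + t. Camera axes: x right, y down, z forward; pixel columns grow to the right and rows downward; lengths in m; the calibration is good to about 2 mm. A picture is of the moment at which its call begins. There is no depth.
- arm.close_job(): hands the job in, once; it reports no verdict.
Trained networks look in the newest picture that a camera, given by its name, has taken for a name from the list of things; names that differ only in an ending like _2 or _b are one class to them, and where a whole thing is asked for, a point or a joint stands for the part that bears it (a point fixed in the world has none). Each returns a list of dicts, best first, with "confidence" (0 to 1); they miss things now and then, are a little off and sometimes report something else, mostly with a low value. They report only what shows in the picture. A call takes as long as a camera call. They do not tell look-alikes from the thing itself.
- nets.find_in(target, camera): "box" ([centre column, centre row, width, height] in pixels, round what is visible of it).
- nets.landmark_of(target, camera): "location" ([column, row] in pixels: a listed point, or the origin of a listed thing).
The state is a dict: "clock": time; "joints": joint angles; "joint_vel": joint speeds; "joint_torque": joint torques, N m; "position": TCP position; "orientation": TCP orientation; "force": force on the tool from outside, world axes, zero at the start; "ft_torque": the same for the moment, N m; "finger_gap": finger opening in m.
Only numpy, scipy, OpenCV 4.12 (cv2) and the standard library are available. Lean on these libraries where they do the work, as an engineer would, in place of code of your own. Each camera call takes 0.05 s, during which the arm holds its last target. There are 200 camera calls.

## Task

Make up the two overhaul kits for the hydraulic torque wrenches: the small bright ratchet wheel and the bronze bush go in the blue tray, the large black ratchet wheel, the square-drive shaft and the piston in the yellow tray. Set each part down without dropping it, standing the same way up as it does now, on the floor of a compartment of its own. Leave the knurled end cap, the adjustable wrench and the screwdriver where they are.

Things in the scene. Friction and masses are not known exactly. Their poses are not given: they have to be found in the camera images.
- small_ratchet: Small ratchet wheel: bright steel toothed ring standing on its flat end, 44 mm across the teeth, 26 mm bore, 48 mm high, about 0.34 kg. Origin: centre of its underside; z up along the bore.
- large_ratchet: Large ratchet wheel: black toothed ring standing on its flat end, 62 mm across the teeth, 38 mm bore, 48 mm high, about 0.66 kg. Origin: centre of its underside; z up along the bore.
- bronze_bush: Bronze (golden brown) flanged bush: smooth plain sleeve 42 mm across with a 32 mm bore, standing on its flange (54 mm across, 6 mm thick); 50 mm high, about 0.30 kg. Origin: centre of the flange's underside; z up along the bore.
- square_drive: Square-drive shaft of dark steel, standing with its square end up: splined body 44 mm across up to 34 mm height, collar 50 mm across from 34 to 42 mm, then a square 25.4 mm across its flats from 42 mm to the top at 74 mm; about 0.52 kg. Origin: centre of its underside; z up; the flats of the square face its x and y axes.
- piston: Hydraulic piston of bright steel with black seal rings, standing with its rod up: body 48 mm across up to 42 mm height, then a round rod 26 mm across up to the top at 68 mm; about 0.5 kg. Origin: centre of its underside; z up along the rod.
- blue_tray: Blue low kit tray, fixed to the bench, outside 86 mm (its x) by 169 mm (its y), walls 24 mm high and 3 mm thick, floor 3 mm thick, one divider 21 mm high: two compartments in a row along y, each 80 by 80 mm inside, centred at y = -41.5 and +41.5 mm (x = 0). Origin: centre of the underside; z up.
- yellow_tray: Yellow low kit tray, fixed to the bench, outside 86 mm (its x) by 252 mm (its y), walls 24 mm high and 3 mm thick, floor 3 mm thick, two dividers 21 mm high: three compartments in a row along y, each 80 by 80 mm inside, centred at y = -83, 0 and +83 mm (x = 0). Origin: centre of the underside; z up.
- end_cap: Knurled aluminium cylinder end cap, 58 mm across, 36 mm high, standing among the stock; it belongs to neither kit and stays where it is. Origin: centre of its underside; z up.
- adjustable_wrench: Dark adjustable wrench lying flat on the bench at the left (+y), 250 mm long, head 56 mm wide, 18 mm high, jaws towards its +x; stays where it is. Origin: near the middle of its length, at its underside.
- screwdriver: Screwdriver with a green handle lying on the bench at the right (-y), 200 mm long, handle 26 mm thick, blade towards its +x; stays where it is. Origin: middle of its length, at its underside.
Mind the look-alikes: they are no part of the job. Several things have the shape of the bronze_bush; the one meant has the colours described above.

How it is judged:
At the end, for the whole second after the job is handed in: Each part stands in its kit's tray, upright within 0.1 rad, underside within 7 mm of the tray's underside (floor 3 mm), within 22 mm of the tray's long centre line, axes over 47 mm apart (one to a compartment), at rest; cap, wrench and screwdriver within 30 mm of their start (x of small_ratchet in the frame of blue_tray between -0.022 and 0.022 m and y of small_ratchet in the frame of blue_tray between -0.062 and 0.062 m and z of small_ratchet in the frame of blue_tray between 0 and 0.007 m and angle between each of small_ratchet, bronze_bush, large_ratchet, square_drive, piston's own z axis and vertical below 0.1 rad and linear speed of each of small_ratchet, bronze_bush, large_ratchet, square_drive, piston below 0.02 m/s and angular speed of each of small_ratchet, bronze_bush, large_ratchet, square_drive, piston below 0.2 rad/s and x of bronze_bush in the frame of blue_tray between -0.022 and 0.022 m and y of bronze_bush in the frame of blue_tray between -0.062 and 0.062 m and z of bronze_bush in the frame of blue_tray between 0 and 0.007 m and x of large_ratchet in the frame of yellow_tray between -0.022 and 0.022 m and y of large_ratchet in the frame of yellow_tray between -0.104 and 0.104 m and z of large_ratchet in the frame of yellow_tray between 0 and 0.007 m and x of square_drive in the frame of yellow_tray between -0.022 and 0.022 m and y of square_drive in the frame of yellow_tray between -0.104 and 0.104 m and z of square_drive in the frame of yellow_tray between 0 and 0.007 m and x of piston in the frame of yellow_tray between -0.022 and 0.022 m and y of piston in the frame of yellow_tray between -0.104 and 0.104 m and z of piston in the frame of yellow_tray between 0 and 0.007 m and horizontal distance between small_ratchet and bronze_bush above 0.047 m and horizontal distance between large_ratchet and square_drive above 0.047 m and horizontal distance between each of large_ratchet, square_drive and piston above 0.047 m and distance of each of end_cap, adjustable_wrench, screwdriver from where it was at the start of the episode below 0.03 m); the robot touches nothing.
It fails at once if the end cap is pushed or carried more than 30 mm from where it lay (distance of end_cap from where it was at the start of the episode above 0.03 m).
It fails at once if the adjustable wrench is pushed or carried more than 30 mm from where it lay (distance of adjustable_wrench from where it was at the start of the episode above 0.03 m).
It fails at once if the screwdriver is pushed or carried more than 30 mm from where it lay (distance of screwdriver from where it was at the start of the episode above 0.03 m).
It fails at once if a kit part is dropped into a tray (over 0.7 m/s within 30 mm of its floor, a fall of about 25 mm or more) (((horizontal distance between small_ratchet and blue_tray below 0.08 m or horizontal distance between small_ratchet and yellow_tray below 0.122 m) and height (world z) of small_ratchet below 0.03 m and linear speed of small_ratchet above 0.7 m/s) or ((horizontal distance between bronze_bush and blue_tray below 0.08 m or horizontal distance between bronze_bush and yellow_tray below 0.122 m) and height (world z) of bronze_bush below 0.03 m and linear speed of bronze_bush above 0.7 m/s) or ((horizontal distance between large_ratchet and blue_tray below 0.08 m or horizontal distance between large_ratchet and yellow_tray below 0.122 m) and height (world z) of large_ratchet below 0.03 m and linear speed of large_ratchet above 0.7 m/s) or ((horizontal distance between square_drive and blue_tray below 0.08 m or horizontal distance between square_drive and yellow_tray below 0.122 m) and height (world z) of square_drive below 0.03 m and linear speed of square_drive above 0.7 m/s) or ((horizontal distance between piston and blue_tray below 0.08 m or horizontal distance between piston and yellow_tray below 0.122 m) and height (world z) of piston below 0.03 m and linear speed of piston above 0.7 m/s)).
It also fails if it takes over 112 s, if anything falls off the work surface, if the arm or the gripper's body presses on something with over 40 N, if the wrist force passes 120 N, or if a joint passes its speed limit or range.

## Working session

There is one attempt and no reset: what is moved stays moved. The work goes in short steps, Python scripts to look and compute and a tool call to move; the robot and the scene stay as the last step left them, time stands still between calls to the robot, and variables do not carry over. Pictures are saved under pics/ and viewed, about 12 in all and at most 16, crops included, and the job is handed in when it is done.

Besides the shell and the picture viewer there is one more tool, called after "Call:" as a command line: name --argument value ..., lists and objects as JSON in quotes. drive_tool: Moves the arm, as the interface text tells. Its arguments: {"type":"object","properties":{"moves":{"type":"array","items":{"type":"array"}}},"required":["moves"]}

```bash
ls; mkdir -p pics; python3 - <<'E'
from workcell import monitor,get_image,arm,nets
import cv2,json
s=monitor.sense();print({k:s[k] for k in('clock','position','orientation','finger_gap')},arm.tcp_to_grasp)
for c in('top','scene'):
    im=get_image(c);cv2.imwrite(f'pics/{c}0.png',cv2.resize(im['pixels'][:,:,::-1],(800,600),interpolation=cv2.INTER_CUBIC))
    print(c,im['camera_matrix'],im['dist_coeffs'],im['R'],im['t'])
for t in ['small_ratchet','large_ratchet','bronze_bush','square_drive','piston','blue_tray','yellow_tray','end_cap']:
    for r in nets.landmark_of(t,'top')[:5]: print(t,r)
E
```

```text
pics
{'clock': 0.0, 'position': array([ 0.17853152, -0.54601587,  0.23783126]), 'orientation': array([ 0.11057488,  0.69834725,  0.11179164, -0.69827426]), 'finger_gap': 0.08804299356524407} 0.0187
top [[415.01956879   0.         253.8562177 ]
 [  0.         415.01956879 183.1377735 ]
 [  0.           0.           1.        ]] [0.01801868 0.         0.         0.         0.        ] [[-0.01219548 -0.99958185 -0.0262182 ]
 [-0.98774625  0.01612272 -0.15523335]
 [ 0.15559115  0.02400379 -0.98752985]] [0.0219543  0.50093753 1.08046284]
scene [[483.60141434   0.         253.66525251]
 [  0.         483.60141434 196.52538625]
 [  0.           0.           1.        ]] [0.02931825 0.         0.         0.         0.        ] [[ 0.85357838  0.52091644  0.00707194]
 [ 0.4519845  -0.73373901 -0.50728402]
 [-0.25906363  0.43620308 -0.86174991]] [-0.43874983 -0.20998553  1.39936861]
small_ratchet {'location': [160.5, 244.7], 'confidence': 0.75}
small_ratchet {'location': [362.1, 238.2], 'confidence': 0.48}
large_ratchet {'location': [195.7, 218.4], 'confidence': 0.81}
bronze_bush {'location': [362.9, 199.6], 'confidence': 0.79}
bronze_bush {'location': [394.8, 238.1], 'confidence': 0.74}
bronze_bush {'location': [362.3, 240.0], 'confidence': 0.66}
bronze_bush {'location': [284.6, 208.2], 'confidence': 0.61}
bronze_bush {'location': [101.4, 190.6], 'confidence': 0.16}
square_drive {'location': [325.0, 214.4], 'confidence': 0.62}
piston {'location': [286.7, 209.2], 'confidence': 0.74}
blue_tray {'location': [318.5, 154.3], 'confidence': 0.57}
yellow_tray {'location': [213.1, 150.1], 'confidence': 0.82}
yellow_tray {'location': [421.0, 167.1], 'confidence': 0.45}
yellow_tray {'location': [284.9, 208.4], 'confidence': 0.2}
end_cap {'location': [232.7, 203.9], 'confidence': 0.71}
```

View pics/top0.png

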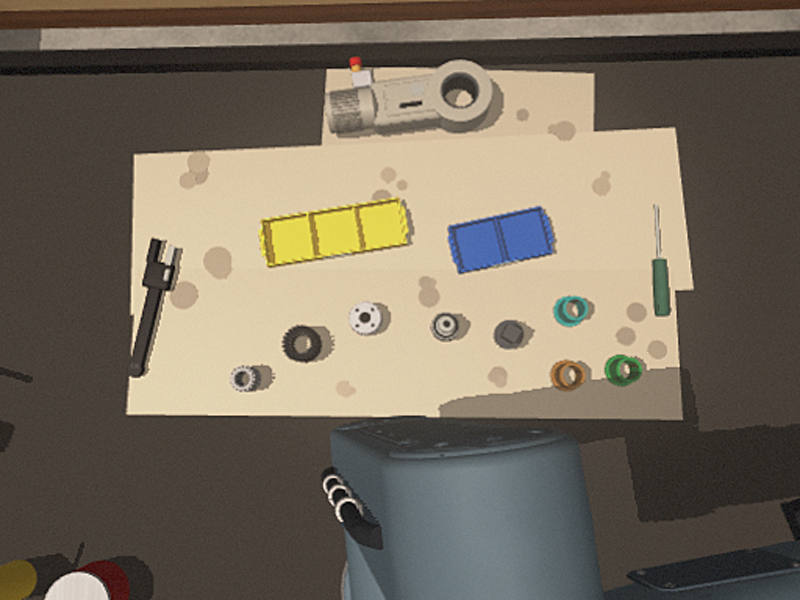

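View pics/scene0.png

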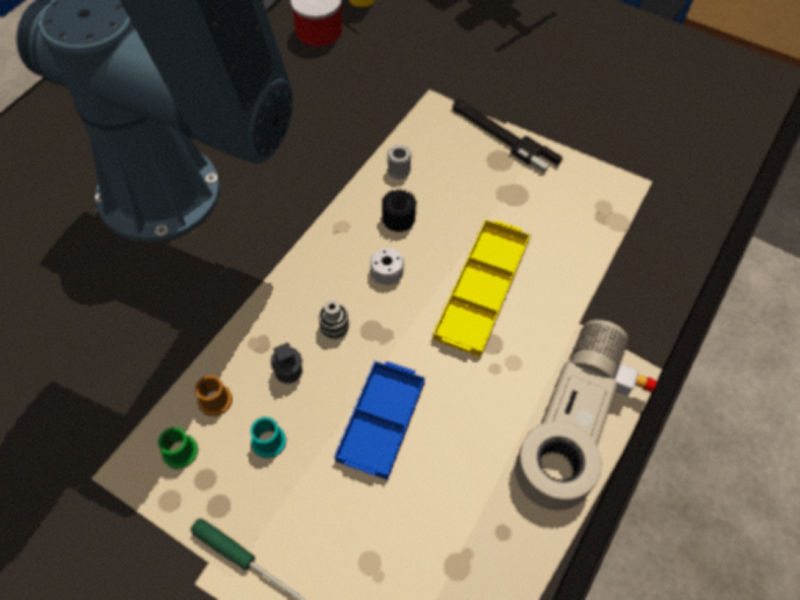

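The bush-shaped candidates in top0 are teal (570,310), golden-brown (568,375) and green (623,370). The golden-brown one fits the bronze bush. Next I measure everything and enlarge a crop to confirm.

```bash
cat > h.py <<'E'
import numpy as np,cv2,json
from scipy.optimize import least_squares,minimize
from scipy.spatial.transform import Rotation as Ro
from workcell import monitor,get_image,arm,nets
def proj(im,P):
    return cv2.projectPoints(np.asarray(P,float).reshape(-1,3),cv2.Rodrigues(np.array(im['R']))[0],np.array(im['t'],float),np.array(im['camera_matrix']),np.array(im['dist_coeffs']))[0].reshape(-1,2)
PROF={'small_ratchet':[(22,0),(22,48)],'large_ratchet':[(31,0),(31,48)],'bronze_bush':[(27,0),(27,6),(21,50)],
'square_drive':[(22,0),(25,34),(25,42),(15,74)],'piston':[(24,0),(24,42),(13,68)],'end_cap':[(29,0),(29,36)]}
A=np.linspace(0,2*np.pi,48,endpoint=False)
def sil(name,x,y):
    return np.vstack([np.c_[x+r/1e3*np.cos(A),y+r/1e3*np.sin(A),0*A+z/1e3] for r,z in PROF[name]])
def bbox(q): a,b=q.min(0),q.max(0); return np.r_[(a+b)/2,b-a]
def ray(im,uv,z):
    K,R,t=np.array(im['camera_matrix']),np.array(im['R']),np.array(im['t'])
    d=cv2.undistortPoints(np.array([[uv]],float),K,np.array(im['dist_coeffs']))[0,0]
    d=R.T@np.r_[d,1];c=-R.T@t
    return (c+d*(z-c[2])/d[2])
def to(x,y,z,deg):
    """shift/turn rows to put the TCP at x,y,z pointing down with jaw axis at deg in world xy"""
    s=monitor.sense();R=Ro.from_quat(np.roll(s['orientation'],-1)).as_matrix()
    best=None
    for a in (deg,deg+180):
        a=np.radians(a);Y=np.array([np.cos(a),np.sin(a),0]);X=np.array([0,0,-1.]);T=np.c_[X,Y,np.cross(X,Y)]
        rv=Ro.from_matrix(R.T@T).as_rotvec()
        if best is None or np.linalg.norm(rv)<np.linalg.norm(best): best=rv
    print('pos',s['position'].round(4),'jaw deg',np.degrees(np.arctan2(R[1,1],R[0,1])).round(1),'j6',s['joints'][5].round(2),'gap',round(s['finger_gap'],4),'t',round(s['clock'],2))
    print('tool shift mm',(R.T@(np.array([x,y,z])-s['position'])*1e3).round(1),'turn',best.round(3))
E
python3 - <<'E'
from h import *
ims={c:get_image(c) for c in('top','scene')}
def near(l,k,uv): 
    l=[r for r in l if np.hypot(*(np.array(r[k][:2])-uv))<16]; return l[0] if l else None
T0={'small_ratchet':(243,378),'large_ratchet':(301,343),'bronze_bush':(568,375),'square_drive':(510,333),'piston':(446,326),'end_cap':(366,318)}
S0={'small_ratchet':(399,162),'large_ratchet':(398,211),'bronze_bush':(212,395),'square_drive':(287,363),'piston':(333,319),'end_cap':(387,266)}
out={}
for n in T0:
    B,L={},{}
    for c,g in (('top',T0),('scene',S0)):
        uv=np.array(g[n])*.64
        b=near(nets.find_in(n,c),'box',uv);l=near(nets.landmark_of(n,c),'location',uv)
        if b:B[c]=b['box']
        if l:L[c]=l['location']
    def f(p):
        r=[]
        for c in B: r+=list(bbox(proj(ims[c],sil(n,*p)))-B[c])
        for c in L: r+=list(proj(ims[c],[p[0],p[1],0])[0]-L[c])
        return r
    s=least_squares(f,ray(ims['top'],np.array(T0[n])*.64,.03)[:2],loss='soft_l1')
    out[n]=s.x.tolist();print(n,s.x.round(4),list(B),list(L),np.round(f(s.x),1))
hsv={c:cv2.cvtColor(ims[c]['pixels'],cv2.COLOR_RGB2HSV) for c in ims}
for n,lo,hi,w,g in(('blue_tray',(105,120,80),(125,255,255),.169,(500,240)),('yellow_tray',(22,120,100),(35,255,255),.252,(336,232))):
    M={c:cv2.morphologyEx(cv2.inRange(hsv[c],lo,hi),cv2.MORPH_CLOSE,np.ones((5,5))) for c in ims}
    for c in M:
        k,lab,st,_=cv2.connectedComponentsWithStats(M[c]);
        M[c]=(lab==1+np.argmax(st[1:,4])).astype(np.uint8)
    def cost(p):
        R=Ro.from_euler('z',p[2]).as_matrix();e=0
        P=np.array([[a*.043,b*w/2,z] for a in(-1,1) for b in(-1,1) for z in(0,.024)])@R.T+[p[0],p[1],0]
        for c in M:
            m=np.zeros((384*2,512*2),np.uint8);h=cv2.convexHull((proj(ims[c],P)*2*16).astype(np.int32))
            cv2.fillConvexPoly(m,h,1,shift=4);m=cv2.resize(m.astype(np.float32),(512,384),interpolation=cv2.INTER_AREA);e+=np.abs(m-M[c]).sum()/M[c].sum()
        return e
    p0=np.r_[ray(ims['top'],np.array(g)*.64,.012)[:2],0]
    best=min((minimize(cost,p0+[0,0,a],method='Nelder-Mead',options=dict(initial_simplex=p0+[0,0,a]+np.array([[0,0,0],[.01,0,0],[0,.01,0],[0,0,.1]]))) for a in(-.2,.0,.2)),key=lambda r:r.fun)
    out[n]=best.x.tolist();print(n,best.x.round(4),best.fun)
json.dump(out,open('pose.json','w'))
def crop(c,u,v,d=32): return cv2.resize(ims[c]['pixels'][int(v*.64)-d:int(v*.64)+d,int(u*.64)-d:int(u*.64)+d,::-1],(400,400),interpolation=cv2.INTER_CUBIC)
cv2.imwrite('pics/c1.png',np.hstack([crop('scene',212,400,40),crop('scene',287,363,24)]))
to(*out['bronze_bush'],.16,0)
E
```

```text
small_ratchet [0.3471 0.2815] ['scene'] ['top', 'scene'] [ 0.2 -0.3  0.1 -0.7  0.  -1.7 -2.4 -0.4]
large_ratchet [0.406 0.181] ['top', 'scene'] ['top', 'scene'] [-0.6  0.8  5.1  3.6  0.7  0.3  0.1  0.9  0.5  1.1  0.6  1.3]
bronze_bush [ 0.3447 -0.2751] ['top'] ['top', 'scene'] [-1.2 -0.7 -2.6  2.3  0.8 -0.5 -2.5 -0.6]
square_drive [ 0.4161 -0.1726] ['top', 'scene'] ['top', 'scene'] [ 0.7  1.3 -2.2 -1.1  1.2  0.3 -1.5  2.5 -1.   2.8  0.5  2.3]
piston [ 0.4283 -0.0707] ['top', 'scene'] ['scene'] [-0.6 -0.1  2.1 -0.1 -1.5  2.4 -0.   2.9  0.6 -0.6]
end_cap [0.4568 0.0722] ['top', 'scene'] ['top', 'scene'] [-0.6 -3.7 -2.4  1.1 -0.1  0.4 -1.6  2.3  1.1  0.7 -0.2 -2. ]
blue_tray [ 0.5868 -0.1665  0.2162] 0.2139804807156781
yellow_tray [0.6062 0.1316 0.1496] 0.1382295804143051
pos [ 0.1786 -0.5466  0.2387] jaw deg -71.9 j6 -0.21 gap 0.0879 t 1.8
tool shift mm [  78.7 -206.5 -242.2] turn [-1.255  0.    -0.   ]
```

View pics/c1.png

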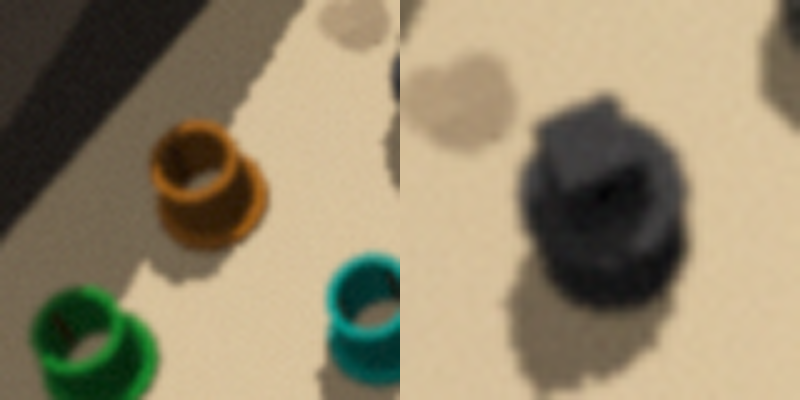

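The crop confirms it: the golden-brown bush (left half, 195,190) is the only bronze one, and the others are green (80,340) and teal (370,310). I go over it with the jaws at about -46°.

Call:
drive_tool --moves '[[100, [11, -29.5, -34.6], [0, 0, 0]], [100, [11, -29.5, -34.6], [0, 0, 0]], [100, [11, -29.5, -34.6], [0, 0, 0]], [100, [11, -29.5, -34.6], [0, 0, 0]], [100, [11, -29.5, -34.6], [0, 0, 0]], [100, [11, -29.5, -34.6], [0, 0, 0]], [100, [11, -29.5, -34.6], [0, 0, 0]], [100, [0, 0, 0], [-0.149, 0, 0]], [100, [0, 0, 0], [-0.149, 0, 0]], [100, [0, 0, 0], [-0.149, 0, 0]]]'

```text
clock: 2.8
position: [0.3451, -0.2746, 0.1618]
orientation: [0.266, 0.655, 0.266, -0.655]
force: [0.4, -0.3, -0.2]
finger_gap: 0.088
```

```bash
python3 - <<'E'
from h import *
im=get_image('wrist');cv2.imwrite('pics/w1.png',im['pixels'][:,:,::-1])
p=json.load(open('pose.json'))['bronze_bush']
print([r for r in nets.landmark_of('bronze_bush','wrist')],'pred',proj(im,[*p,0]),bbox(proj(im,sil('bronze_bush',*p))),[r['box'] for r in nets.find_in('bronze_bush','wrist')])
to(*p,.026,-46)
E
```

```text
[{'location': [356.0, 91.5], 'confidence': 0.96}, {'location': [329.0, 221.4], 'confidence': 0.69}, {'location': [258.1, 170.7], 'confidence': 0.56}] pred [[258.89608824 171.49153354]] [258.91909484 177.29321737  55.83791616  66.04912504] [[330.9, 235.5, 54.1, 69.6], [361.8, 91.5, 70.3, 59.7], [260.4, 177.9, 55.3, 67.9]]
pos [ 0.3448 -0.2751  0.1618] jaw deg -46.5 j6 -0.13 gap 0.088 t 2.95
tool shift mm [ 1.358e+02 -1.000e-01  1.000e-01] turn [-0.008  0.    -0.   ]
```

View pics/w1.png

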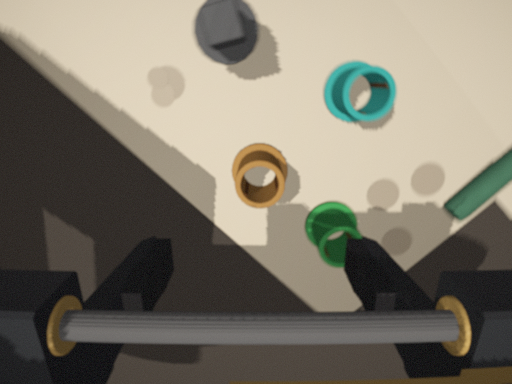

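The wrist view shows the bush at (260,178), as predicted to within 1–2 px, and the fingers clear the green bush. I descend and grip.

Call:
drive_tool --moves '[[100, [35, 0, 0], [0, 0, 0]], [100, [35, 0, 0], [0, 0, 0]], [100, [35, 0, 0], [0, 0, 0]], [100, [20, 0, 0], [0, 0, 0]], [100, [10.5, 0, 0], [0, 0, 0]], [30, [0, 0, 0], [0, 0, 0]], [30, [0, 0, 0], [0, 0, 0]], [30, [0, 0, 0], [0, 0, 0]], [30, [0, 0, 0], [0, 0, 0]], [30, [0, 0, 0], [0, 0, 0]]]'

```text
clock: 3.95
position: [0.3451, -0.2756, 0.027]
orientation: [0.264, 0.656, 0.263, -0.656]
force: [0.3, 0.1, -0.1]
finger_gap: 0.0503
```

```bash
cat >> h.py <<'E'
def comp(tray,y):
    p=json.load(open('pose.json'))[tray];c,s=np.cos(p[2]),np.sin(p[2])
    return p[0]-s*y,p[1]+c*y
E
python3 - <<'E'
from h import *
a=np.degrees(.2)
for y in(-.0415,.0415): print(comp('blue_tray',y));to(*comp('blue_tray',y),.13,-46)
E
```

```text
(np.float64(0.5956737298282611), np.float64(-0.20698989028978668))
pos [ 0.3451 -0.2756  0.027 ] jaw deg -46.3 j6 -0.14 gap 0.0503 t 3.95
tool shift mm [-102.8  123.7 -228.5] turn [-0.005  0.    -0.002]
(np.float64(0.5778717118789145), np.float64(-0.1259214737705827))
pos [ 0.3451 -0.2756  0.027 ] jaw deg -46.3 j6 -0.14 gap 0.0503 t 3.95
tool shift mm [-103.    52.8 -271.7] turn [-0.005  0.    -0.002]
```

Call:
drive_tool --moves '[[30, [0, 0, 0], [0, 0, 0]], [30, [0, 0, 0], [0, 0, 0]], [30, [0, 0, 0], [0, 0, 0]], [30, [-15, 0, 0], [0, 0, 0]], [30, [-40, 0, 0], [0, 0, 0]], [30, [-48, 0, 0], [0, 0, 0]]]'

```text
clock: 4.55
position: [0.3431, -0.273, 0.1281]
orientation: [-0.261, -0.656, -0.265, 0.657]
force: [0.3, -0.4, -2.8]
finger_gap: 0.0407
```

Call:
drive_tool --moves '[[30, [0, 15, -28], [0, 0, 0]], [30, [0, 22, -40], [0, 0, 0]], [30, [0, 22, -40], [0, 0, 0]], [30, [0, 22, -40], [0, 0, 0]], [30, [0, 22, -40], [0, 0, 0]], [30, [0, 15, -30], [0, 0, 0]], [30, [0, 6, -10], [0, 0, 0]], [30, [0, 0, 0], [0, 0, 0]]]'

```text
clock: 5.35
position: [0.5954, -0.2062, 0.1279]
orientation: [-0.263, -0.656, -0.264, 0.657]
force: [-0.9, -0.1, -3.7]
finger_gap: 0.0405
```

```bash
python3 - <<'E'
from h import *
im=get_image('wrist');I=im['pixels'][:,:,::-1].copy()
P=json.load(open('pose.json'))
for n,w in(('blue_tray',.169),('yellow_tray',.252)):
    p=P[n];R=Ro.from_euler('z',p[2]).as_matrix()
    for z in(0.003,.024):
        q=proj(im,np.array([[a*.043,b*w/2,z] for a,b in((-1,-1),(-1,1),(1,1),(1,-1))])@R.T+[p[0],p[1],0])
        cv2.polylines(I,[q.astype(np.int32)],True,(0,0,255) if z>.01 else (0,255,0),1)
cv2.imwrite('pics/w2.png',I)
to(*comp('blue_tray',-.0415),.03,-46)
print(monitor.sense()['force'])
E
```

```text
pos [ 0.5943 -0.2067  0.1279] jaw deg -46.2 j6 0.28 gap 0.0403 t 5.4
tool shift mm [97.9  1.4 -0.9] turn [-0.004  0.001  0.002]
[-0.23749279  0.78771911 -2.62323706]
```

View pics/w2.png

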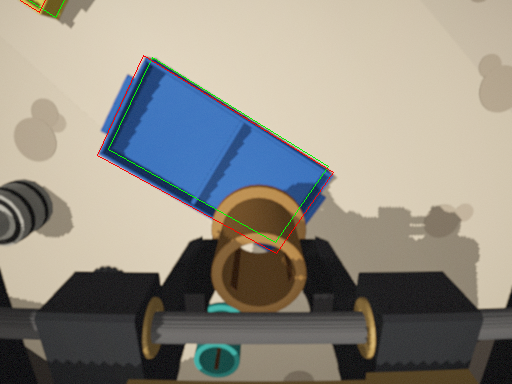

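The tray outlines overlay the picture well, and the bush is held (gap 40 mm). I lower it, release and rise.

Call:
drive_tool --moves '[[30, [30, 1.4, -0.9], [0, 0, 0]], [30, [30, 0, 0], [0, 0, 0]], [30, [20, 0, 0], [0, 0, 0]], [30, [10, 0, 0], [0, 0, 0]], [30, [5, 0, 0], [0, 0, 0]], [30, [2, 0, 0], [0, 0, 0]], [30, [0, 0, 0], [0, 0, 0]], [30, [0, 0, 0], [0, 0, 0]]]'

```text
clock: 6.2
position: [0.5975, -0.208, 0.0335]
orientation: [0.264, 0.657, 0.263, -0.656]
force: [0.1, -0.0, -2.8]
finger_gap: 0.0408
```

```bash
python3 - <<'E'
from h import *
to(*comp('blue_tray',-.0415),.03,-46);print(monitor.sense()['force'])
E
```

```text
pos [ 0.5975 -0.208   0.0335] jaw deg -46.3 j6 0.29 gap 0.0408 t 6.2
tool shift mm [ 3.5 -2.   0.6] turn [-0.005 -0.001 -0.002]
[ 0.12587617 -0.04431145 -2.82752254]
```

Call:
drive_tool --moves '[[30, [1.5, 0, 0], [0, 0, 0]], [30, [1, 0, 0], [0, 0, 0]], [30, [0, 0, 0], [0, 0, 0]]]'

```text
clock: 6.5
position: [0.5968, -0.2075, 0.0297]
orientation: [0.263, 0.656, 0.263, -0.656]
force: [0.1, 0.0, -2.5]
finger_gap: 0.0409
```

Call:
drive_tool --moves '[[70, [0, 0, 0], [0, 0, 0]], [70, [0, 0, 0], [0, 0, 0]], [70, [0, 0, 0], [0, 0, 0]], [70, [-10, 0, 0], [0, 0, 0]], [70, [-35, 0, 0], [0, 0, 0]], [70, [-45, 0, 0], [0, 0, 0]], [70, [-45, 0, 0], [0, 0, 0]]]'

```text
clock: 7.2
position: [0.5965, -0.2074, 0.1666]
orientation: [-0.263, -0.656, -0.263, 0.656]
force: [0.1, -0.5, 0.5]
finger_gap: 0.0615
```

```bash
python3 - <<'E'
from h import *
p=json.load(open('pose.json'))['square_drive']
to(*p,.165,-46)
E
```

```text
pos [ 0.5965 -0.2074  0.1666] jaw deg -46.3 j6 0.29 gap 0.0615 t 7.2
tool shift mm [   1.7 -149.8  106.4] turn [-0.005  0.     0.001]
```

Now the square drive: hover over it, look for its yaw and check the bush.

Call:
drive_tool --moves '[[70, [0, -37.5, 26.6], [0, 0, 0]], [70, [0, -37.5, 26.6], [0, 0, 0]], [70, [0, -37.5, 26.6], [0, 0, 0]], [70, [0, -37.5, 26.6], [0, 0, 0]], [70, [0, 0, 0], [0, 0, 0]]]'

```text
clock: 7.7
position: [0.411, -0.1698, 0.1637]
orientation: [-0.262, -0.655, -0.264, 0.657]
force: [0.8, -0.3, -0.8]
finger_gap: 0.0618
```

```bash
python3 - <<'E'
from h import *
im=get_image('wrist');P=json.load(open('pose.json'))
for n in('square_drive',):
    p=P[n];print(n,nets.landmark_of(n,'wrist'),proj(im,[*p,0]),bbox(proj(im,sil(n,*p))),nets.find_in(n,'wrist'))
u,v=proj(im,[*P['square_drive'],.07])[0].astype(int)
c=im['pixels'][max(v-45,0):v+55,u-50:u+50,::-1]
cv2.imwrite('pics/c2.png',cv2.convertScaleAbs(np.hstack([cv2.resize(c,(600,600),interpolation=cv2.INTER_CUBIC)]),alpha=1.8))
print(u-50,v-45)
top=get_image('top');cv2.imwrite('pics/t2.png',cv2.resize(top['pixels'][90:250,200:420,::-1],(660,480)))
to(*P['square_drive'],.046,-46)
E
```

```text
square_drive [{'location': [262.2, 170.5], 'confidence': 0.65}] [[265.2331982 168.4019726]] [266.02715155 178.52380467  57.82128523  64.37339894] [{'box': [266.0, 179.4, 58.2, 58.5], 'confidence': 0.73}]
216 145
pos [ 0.4177 -0.1736  0.1661] jaw deg -46.3 j6 0.15 gap 0.0618 t 7.9
tool shift mm [120.1  -2.2   0.6] turn [-0.005 -0.001 -0.003]
```

View pics/c2.png

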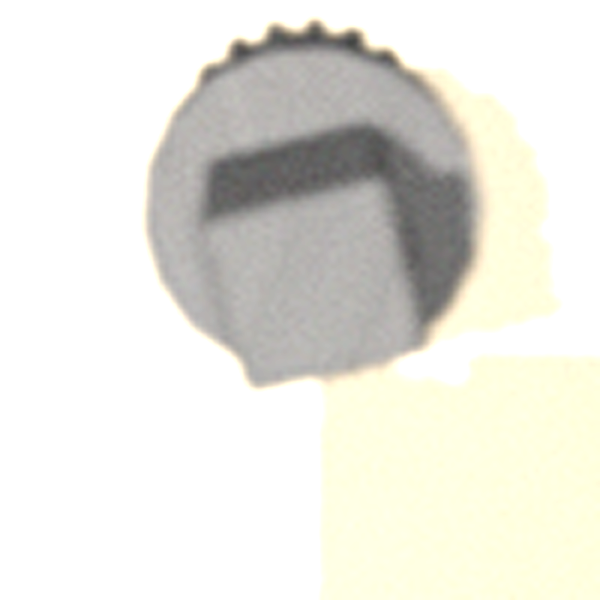

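The square's top face shows clearly, with corners in the crop at (207,217), (383,175), (420,338) and (257,385). I turn those into centre and yaw.

```bash
python3 - <<'E'
from h import *
im=get_image('wrist');P=json.load(open('pose.json'))
q=np.array([ray(im,(216+u/6-.5,145+v/6-.5),.074)[:2] for u,v in((207,217),(383,175),(420,338),(257,385))])
c=q.mean(0);d=np.roll(q,-1,0)-q
ang=np.degrees(np.arctan2(d[:,1],d[:,0]));print(c,np.hypot(*d.T)*1e3,ang)
a=np.degrees(np.angle(np.exp(4j*np.radians(ang)).mean())/4);print(a)
P['square_drive']=c.tolist();json.dump(P,open('pose.json','w'))
for k in(a-90,a): to(*c,.046,k)
E
```

```text
[ 0.42458087 -0.17741506] [23.13458975 22.74551508 22.33954592 24.00723549] [ -32.40640589 -122.83090065  150.80951187   59.17302859]
-31.314687797451132
pos [ 0.4178 -0.1735  0.1658] jaw deg -46.3 j6 0.15 gap 0.0615 t 7.95
tool shift mm [119.8   7.2  -2.2] turn [ 1.31  -0.002 -0.002]
pos [ 0.4178 -0.1735  0.1658] jaw deg -46.3 j6 0.15 gap 0.0615 t 7.95
tool shift mm [119.8   7.2  -2.2] turn [-0.261 -0.    -0.002]
```

View pics/t2.png

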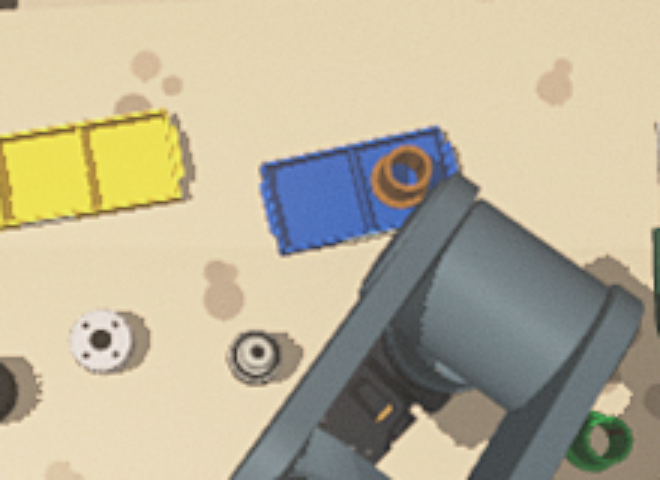

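```bash
python3 - <<'E'
from h import *
im=get_image('wrist')
print(ray(im,(216+313/6-.5,145+208/6-.5),.042),ray(im,(262.2,170.5),0), 163/6/415)
K=np.array(im['camera_matrix']);z=(np.array(im['R'])@[.42,-.175,.042]+im['t'])[2];print('collar r mm',163/6*z/K[0,0]*1e3, K[0,0],z, -np.array(im['R']).T@im['t'],np.array(im['R'])[2])
E
```

```text
[ 0.42518641 -0.17737666  0.042     ] [ 0.4198886 -0.1767008  0.       ] 0.06546184738955824
collar r mm 23.681740519342796 324.8978863983065 0.28322015120126165 [ 0.47674316 -0.11580728  0.31323604] [-0.22750372 -0.22153483 -0.94824278]
```

Call:
drive_tool --moves '[[70, [20, 4.5, -1], [-0.131, 0, 0]], [70, [30, 0, 0], [-0.13, 0, 0]], [70, [35, 0, 0], [0, 0, 0]], [70, [20, 0, 0], [0, 0, 0]], [70, [12, 0, 0], [0, 0, 0]], [10, [1, 0, 0], [0, 0, 0]], [10, [0, 0, 0], [0, 0, 0]], [10, [0, 0, 0], [0, 0, 0]], [10, [0, 0, 0], [0, 0, 0]], [10, [0, 0, 0], [0, 0, 0]]]'

```text
clock: 9.0
position: [0.4198, -0.175, 0.0473]
orientation: [-0.346, -0.616, -0.347, 0.617]
force: [0.0, 0.5, 0.4]
finger_gap: 0.0253
```

Call:
drive_tool --moves '[[10, [0, 0, 0], [0, 0, 0]], [10, [0, 0, 0], [0, 0, 0]], [10, [0, 0, 0], [0, 0, 0]]]'

```text
clock: 9.3
position: [0.42, -0.1751, 0.0472]
orientation: [-0.346, -0.616, -0.346, 0.616]
force: [-3.6, 2.4, 6.6]
finger_gap: 0.0255
```

```bash
python3 - <<'E'
from h import *
for y in (-.083,0,.083): print(comp('yellow_tray',y))
to(*comp('yellow_tray',-.083),.16,-31.3);print(monitor.sense()['force'])
E
```

```text
(np.float64(0.6185981378776191), np.float64(0.04956415521104279))
(np.float64(0.6062314123621381), np.float64(0.13163768383035312))
(np.float64(0.593864686846657), np.float64(0.21371121244966346))
pos [ 0.42   -0.1751  0.0472] jaw deg -31.3 j6 -0.11 gap 0.0255 t 9.3
tool shift mm [-112.8   52.8 -295.2] turn [-0.001 -0.     0.   ]
[-3.62267796  2.43612743  6.58872165]
```

Call:
drive_tool --moves '[[10, [-10, 0, 0], [0, 0, 0]], [10, [-30, 0, 0], [0, 0, 0]], [10, [-40, 0, 0], [0, 0, 0]], [10, [-33, 6, -32], [0, 0, 0]], [10, [0, 8, -46], [0, 0, 0]], [10, [0, 8, -46], [0, 0, 0]], [10, [0, 8, -46], [0, 0, 0]], [10, [0, 8, -46], [0, 0, 0]], [10, [0, 8, -46], [0, 0, 0]], [10, [0, 6, -32], [0, 0, 0]]]'

```text
clock: 10.3
position: [0.6186, 0.0516, 0.1594]
orientation: [0.347, 0.616, 0.347, -0.616]
force: [0.1, -0.1, -5.5]
finger_gap: 0.025
```

Call:
drive_tool --moves '[[10, [0, 0, 0], [0, 0, 0]], [10, [0, 0, 0], [0, 0, 0]]]'

```text
clock: 10.5
position: [0.6169, 0.0495, 0.1589]
orientation: [-0.347, -0.616, -0.347, 0.617]
force: [-0.4, -0.6, -4.9]
finger_gap: 0.025
```

```bash
cat > w.py <<'E'
from h import *
import sys
im=get_image('wrist');I=im['pixels'][:,:,::-1].copy();P=json.load(open('pose.json'))
for n,w in(('blue_tray',.169),('yellow_tray',.252)):
    p=P[n];R=Ro.from_euler('z',p[2]).as_matrix()
    for z in(0.003,.024):
        q=proj(im,np.array([[a*.043,b*w/2,z] for a,b in((-1,-1),(-1,1),(1,1),(1,-1))])@R.T+[p[0],p[1],0])
        cv2.polylines(I,[q.astype(np.int32)],True,(0,0,255) if z>.01 else (0,255,0),1)
cv2.imwrite(sys.argv[1],I)
E
python3 w.py pics/w3.png; python3 - <<'E'
from h import *
to(*comp('yellow_tray',-.083),.05,-31.3);print(monitor.sense()['force'])
E
```

```text
pos [0.6165 0.0488 0.159 ] jaw deg -31.3 j6 0.43 gap 0.0253 t 10.55
tool shift mm [109.    1.5  -1.9] turn [-0.     0.001  0.001]
[-0.05530254 -0.91193621 -5.46565122]
```

View pics/w3.png

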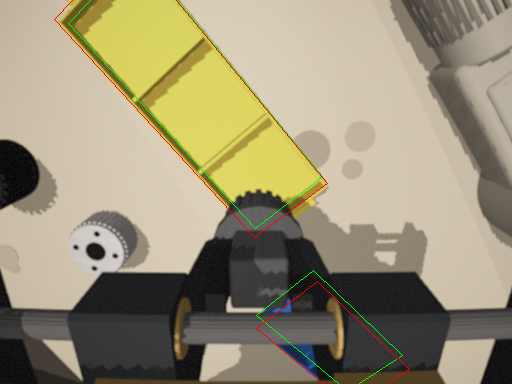

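The yellow outline matches and the part hangs straight. I lower it.

Call:
drive_tool --moves '[[10, [30, 1, -1], [0, 0, 0]], [10, [35, 0, 0], [0, 0, 0]], [10, [25, 0, 0], [0, 0, 0]], [10, [12, 0, 0], [0, 0, 0]], [10, [4.5, 0, 0], [0, 0, 0]], [10, [2, 0, 0], [0, 0, 0]], [10, [1, 0, 0], [0, 0, 0]], [10, [0, 0, 0], [0, 0, 0]]]'

```text
clock: 11.35
position: [0.6198, 0.049, 0.0516]
orientation: [0.347, 0.617, 0.346, -0.616]
force: [-0.6, -1.1, -6.3]
finger_gap: 0.025
```

```bash
python3 - <<'E'
from h import *
to(*comp('yellow_tray',-.083),.05,-31.3);print(monitor.sense()['force'])
E
```

```text
pos [0.6198 0.049  0.0516] jaw deg -31.3 j6 0.44 gap 0.025 t 11.35
tool shift mm [ 1.6 -1.3  0.1] turn [-0.001 -0.001 -0.002]
[-0.60237505 -1.10748269 -6.25285403]
```

Call:
drive_tool --moves '[[10, [1.2, 0, 0], [0, 0, 0]], [10, [0, 0, 0], [0, 0, 0]], [60, [0, 0, 0], [0, 0, 0]], [60, [0, 0, 0], [0, 0, 0]], [60, [0, 0, 0], [0, 0, 0]], [60, [-10, 0, 0], [0, 0, 0]], [60, [-30, 0, 0], [0, 0, 0]], [60, [-40, 0, 0], [0, 0, 0]], [60, [-35, 0, 0], [0, 0, 0]]]'

```text
clock: 12.25
position: [0.6189, 0.0492, 0.1663]
orientation: [0.347, 0.617, 0.346, -0.616]
force: [0.3, 0.1, -0.3]
finger_gap: 0.053
```

```bash
python3 - <<'E'
from h import *
to(*json.load(open('pose.json'))['piston'],.16,-31.3)
E
```

```text
pos [0.6189 0.0492 0.1663] jaw deg -31.3 j6 0.44 gap 0.053 t 12.25
tool shift mm [   6.2 -100.5  201.6] turn [-0.001 -0.    -0.001]
```

Call:
drive_tool --moves '[[60, [0, -18, 36], [0, 0, 0]], [60, [0, -21, 42], [0, 0, 0]], [60, [0, -21, 42], [0, 0, 0]], [60, [0, -21, 42], [0, 0, 0]], [60, [0, -19.5, 39.6], [0, 0, 0]], [60, [0, 0, 0], [0, 0, 0]]]'

```text
clock: 12.85
position: [0.4246, -0.0721, 0.1641]
orientation: [-0.345, -0.616, -0.346, 0.618]
force: [0.6, 1.0, 0.2]
finger_gap: 0.053
```

```bash
cat > m.py <<'E'
from h import *
import sys
n=sys.argv[1];jaw=float(sys.argv[2]);z=float(sys.argv[3])
im=get_image('wrist');P=json.load(open('pose.json'));p=P[n]
b=[r['box'] for r in nets.find_in(n,'wrist') if r['confidence']>.3];l=[r['location'] for r in nets.landmark_of(n,'wrist') if r['confidence']>.3]
q=bbox(proj(im,sil(n,*p)));o=proj(im,[*p,0])[0]
print('pred',q.round(1),o.round(1),'seen',np.round(b,1),np.round(l,1))
b=min(b,key=lambda r:np.hypot(*(np.array(r[:2])-q[:2]))) if b else None
l=min(l,key=lambda r:np.hypot(*(np.array(r)-o))) if l else None
f=lambda x:np.r_[(bbox(proj(im,sil(n,*x)))-b)[:2] if b is not None else [],(proj(im,[*x,0])[0]-l) if l is not None else []]
s=least_squares(f,p);print('old',np.round(p,4),'wrist fit',s.x.round(4),f(s.x).round(1))
m=(s.x*2+p)/3;P[n]=m.tolist();json.dump(P,open('pose.json','w'));to(*m,z,jaw)
cv2.imwrite(f'pics/m_{n}.png',im['pixels'][:,:,::-1])
E
python3 m.py piston -31.3 .0455
```

```text
pred [261.9 174.1  55.5  62.2] [261.5 167.1] seen [[377.    7.6  26.3  15.2]
 [262.6 168.1  58.1  64.3]] [[262.6 159.2]
 [474.7 192.8]]
old [ 0.4283 -0.0707] wrist fit [ 0.4325 -0.0653] [ 0.3 -1.1 -0.3  1.2]
pos [ 0.429  -0.0711  0.1651] jaw deg -31.4 j6 0.11 gap 0.053 t 13.0
tool shift mm [119.6  -0.6  -4.4] turn [-0.002 -0.001 -0.002]
```

Call:
drive_tool --moves '[[60, [30, -0.5, -4.4], [0, 0, 0]], [60, [40, 0, 0], [0, 0, 0]], [60, [30, 0, 0], [0, 0, 0]], [60, [15, 0, 0], [0, 0, 0]], [60, [3.7, 0, 0], [0, 0, 0]], [10, [0, 0, 0], [0, 0, 0]], [10, [0, 0, 0], [0, 0, 0]], [10, [0, 0, 0], [0, 0, 0]], [10, [0, 0, 0], [0, 0, 0]], [10, [0, 0, 0], [0, 0, 0]]]'

```text
clock: 14.0
position: [0.4314, -0.0674, 0.0465]
orientation: [0.347, 0.617, 0.345, -0.616]
force: [2.3, -0.7, 3.5]
finger_gap: 0.0253
```

Call:
drive_tool --moves '[[10, [0, 0, 0], [0, 0, 0]], [10, [0, 0, 0], [0, 0, 0]]]'

```text
clock: 14.2
position: [0.4314, -0.0674, 0.0464]
orientation: [0.347, 0.617, 0.345, -0.616]
force: [3.6, -1.0, 5.7]
finger_gap: 0.0251
```

```bash
python3 - <<'E'
from h import *
to(*comp('yellow_tray',0),.165,-31.3);print(monitor.sense()['force'])
E
```

```text
pos [ 0.4314 -0.0674  0.0464] jaw deg -31.4 j6 0.12 gap 0.0251 t 14.2
tool shift mm [-118.3   46.1 -261. ] turn [-0.001 -0.001 -0.003]
[ 3.55966592 -1.00997273  5.69862356]
```

Call:
drive_tool --moves '[[10, [-10, 0, 0], [0, 0, 0]], [10, [-30, 0, 0], [0, 0, 0]], [10, [-40, 0, 0], [0, 0, 0]], [10, [-30, 4, -22], [0, 0, 0]], [10, [-8, 8, -44], [0, 0, 0]], [10, [0, 8, -45], [0, 0, 0]], [10, [0, 8, -45], [0, 0, 0]], [10, [0, 8, -45], [0, 0, 0]], [10, [0, 6, -36], [0, 0, 0]], [10, [0, 4, -24], [0, 0, 0]]]'

```text
clock: 15.2
position: [0.6043, 0.1345, 0.1619]
orientation: [-0.346, -0.615, -0.348, 0.617]
force: [-0.3, -0.4, -4.7]
finger_gap: 0.0252
```

Call:
drive_tool --moves '[[10, [0, 0, 0], [0, 0, 0]], [10, [0, 0, 0], [0, 0, 0]]]'

```text
clock: 15.4
position: [0.6031, 0.1325, 0.1617]
orientation: [-0.346, -0.615, -0.347, 0.618]
force: [-0.9, -0.9, -5.5]
finger_gap: 0.0252
```

```bash
python3 w.py pics/w4.png; python3 - <<'E'
from h import *
to(*comp('yellow_tray',0),.05,-31.3);print(monitor.sense()['force'])
E
```

```text
pos [0.6032 0.1319 0.162 ] jaw deg -31.3 j6 0.57 gap 0.0248 t 15.45
tool shift mm [112.    3.1  -1.6] turn [-0.     0.003  0.003]
[-0.10457585 -0.09738361 -6.07188035]
```

View pics/w4.png

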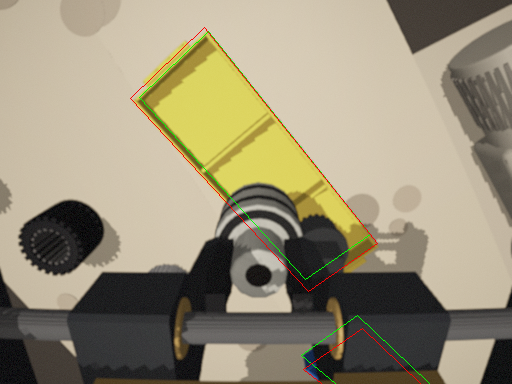

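Call:
drive_tool --moves '[[10, [30, 2, -1], [0, 0, 0]], [10, [35, 0, 0], [0, 0, 0]], [10, [25, 0, 0], [0, 0, 0]], [10, [13, 0, 0], [0, 0, 0]], [10, [6, 0, 0], [0, 0, 0]], [10, [3, 0, 0], [0, 0, 0]], [10, [0, 0, 0], [0, 0, 0]], [10, [0, 0, 0], [0, 0, 0]]]'

```text
clock: 16.25
position: [0.6082, 0.1321, 0.0528]
orientation: [0.347, 0.617, 0.346, -0.616]
force: [-0.1, -0.5, -4.8]
finger_gap: 0.0253
```

```bash
python3 - <<'E'
from h import *
to(*comp('yellow_tray',0),.0495,-31.3);print(monitor.sense()['force'])
E
```

```text
pos [0.6082 0.1321 0.0528] jaw deg -31.3 j6 0.57 gap 0.0253 t 16.25
tool shift mm [ 3.3 -1.5  1.4] turn [-0.001 -0.001 -0.002]
[-0.1043966  -0.46408982 -4.75409446]
```

Call:
drive_tool --moves '[[10, [1.5, 0, 0], [0, 0, 0]], [10, [1, 0, 0], [0, 0, 0]], [10, [0, 0, 0], [0, 0, 0]], [60, [0, 0, 0], [0, 0, 0]], [60, [0, 0, 0], [0, 0, 0]], [60, [0, 0, 0], [0, 0, 0]], [60, [-10, 0, 0], [0, 0, 0]], [60, [-30, 0, 0], [0, 0, 0]], [60, [-40, 0, 0], [0, 0, 0]], [100, [-35, 0, 0], [0, 0, 0]]]'

```text
clock: 17.25
position: [0.6074, 0.1321, 0.1663]
orientation: [0.347, 0.617, 0.346, -0.616]
force: [0.5, 1.7, 0.1]
finger_gap: 0.059
```

```bash
python3 - <<'E'
from h import *
to(*json.load(open('pose.json'))['large_ratchet'],.16,-31.3)
to(*json.load(open('pose.json'))['large_ratchet'],.16,8.6)
E
```

```text
pos [0.6074 0.1321 0.1663] jaw deg -31.3 j6 0.57 gap 0.059 t 17.25
tool shift mm [   6.1 -197.5   63. ] turn [-0.001 -0.001 -0.001]
pos [0.6074 0.1321 0.1663] jaw deg -31.3 j6 0.57 gap 0.059 t 17.25
tool shift mm [   6.1 -197.5   63. ] turn [-0.697 -0.    -0.001]
```

Call:
drive_tool --moves '[[100, [0, -37, 12], [0, 0, 0]], [100, [0, -45, 14], [0, 0, 0]], [100, [0, -45, 14], [0, 0, 0]], [100, [0, -40, 13], [0, 0, 0]], [100, [0, -30.5, 10], [0, 0, 0]], [100, [0, 0, 0], [-0.14, 0, 0]], [100, [0, 0, 0], [-0.14, 0, 0]], [100, [0, 0, 0], [-0.14, 0, 0]], [100, [0, 0, 0], [-0.14, 0, 0]], [100, [0, 0, 0], [-0.137, 0, 0]]]'

```text
clock: 18.25
position: [0.406, 0.1811, 0.1648]
orientation: [0.538, 0.46, 0.537, -0.459]
force: [0.4, -0.9, -0.3]
finger_gap: 0.0879
```

Call:
drive_tool --moves '[[100, [0, 0, 0], [0, 0, 0]], [100, [0, 0, 0], [0, 0, 0]]]'

```text
clock: 18.45
position: [0.406, 0.1811, 0.1644]
orientation: [0.535, 0.462, 0.535, -0.462]
force: [-1.0, -0.4, 0.3]
finger_gap: 0.0885
```

```bash
python3 m.py large_ratchet 8.6 .026
```

```text
pred [258.9 179.1  72.8  79.2] [258.8 170.7] seen [[261.4 178.7  76.   82. ]] [[258. 170.]]
old [0.406 0.181] wrist fit [0.4068 0.1817] [-1.5 -0.1  1.7  0.1]
pos [0.4058 0.181  0.164 ] jaw deg 8.5 j6 0.0 gap 0.088 t 18.6
tool shift mm [138.    0.7  -0.3] turn [-0.002 -0.    -0.   ]
```

View pics/m_large_ratchet.png

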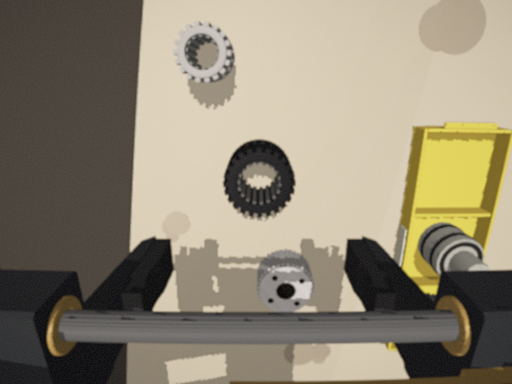

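The ring sits at (259,179), midway between the fingers, and the piston stands in its middle compartment. I descend.

Call:
drive_tool --moves '[[100, [35, 0.7, 0], [0, 0, 0]], [100, [40, 0, 0], [0, 0, 0]], [100, [35, 0, 0], [0, 0, 0]], [100, [20, 0, 0], [0, 0, 0]], [100, [8, 0, 0], [0, 0, 0]], [50, [0, 0, 0], [0, 0, 0]], [50, [0, 0, 0], [0, 0, 0]], [50, [0, 0, 0], [0, 0, 0]], [50, [0, 0, 0], [0, 0, 0]], [50, [0, 0, 0], [0, 0, 0]]]'

```text
clock: 19.6
position: [0.407, 0.1812, 0.027]
orientation: [0.536, 0.462, 0.536, -0.461]
force: [-2.6, 0.2, 6.5]
finger_gap: 0.0616
```

Call:
drive_tool --moves '[[50, [0, 0, 0], [0, 0, 0]], [50, [0, 0, 0], [0, 0, 0]]]'

```text
clock: 19.8
position: [0.407, 0.1812, 0.027]
orientation: [0.536, 0.462, 0.536, -0.461]
force: [-1.8, -1.3, 6.1]
finger_gap: 0.0612
```

```bash
python3 - <<'E'
from h import *
to(*comp('yellow_tray',.083),.14,8.6);print(monitor.sense()['force'])
E
```

```text
pos [0.407  0.1812 0.027 ] jaw deg 8.6 j6 0.0 gap 0.0612 t 19.8
tool shift mm [-112.7  189.7   -4.3] turn [-0.    -0.    -0.001]
[-1.76047388 -1.2763021   6.06837333]
```

Call:
drive_tool --moves '[[50, [-10, 0, 0], [0, 0, 0]], [50, [-30, 0, 0], [0, 0, 0]], [50, [-40, 0, 0], [0, 0, 0]], [50, [-33, 20, 0], [0, 0, 0]], [50, [0, 40, -1], [0, 0, 0]], [50, [0, 45, -1], [0, 0, 0]], [50, [0, 42, -1], [0, 0, 0]], [50, [0, 28, -1], [0, 0, 0]], [50, [0, 14, 0], [0, 0, 0]], [50, [0, 0, 0], [0, 0, 0]]]'

```text
clock: 20.8
position: [0.5937, 0.2132, 0.1384]
orientation: [0.536, 0.461, 0.536, -0.461]
force: [-1.3, -0.3, -7.6]
finger_gap: 0.0614
```

```bash
python3 w.py pics/w5.png; python3 - <<'E'
from h import *
to(*comp('yellow_tray',.083),.03,8.6);print(monitor.sense()['force'])
E
```

```text
pos [0.5921 0.2131 0.1381] jaw deg 8.6 j6 0.01 gap 0.0615 t 20.85
tool shift mm [108.1   2.   -0.3] turn [-0.     0.     0.002]
[-0.09219403 -0.3939032  -6.87309947]
```

View pics/w5.png

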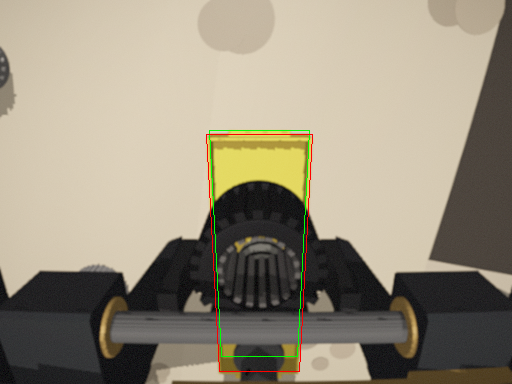

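The ring is over the end compartment and aligned with it. I lower it.

Call:
drive_tool --moves '[[50, [30, 1, 0], [0, 0, 0]], [50, [35, 0, 0], [0, 0, 0]], [50, [22, 0, 0], [0, 0, 0]], [50, [12, 0, 0], [0, 0, 0]], [50, [5, 0, 0], [0, 0, 0]], [50, [3, 0, 0], [0, 0, 0]], [50, [0, 0, 0], [0, 0, 0]], [50, [0, 0, 0], [0, 0, 0]]]'

```text
clock: 21.65
position: [0.5947, 0.2136, 0.0332]
orientation: [0.537, 0.462, 0.536, -0.461]
force: [0.5, 0.5, -7.3]
finger_gap: 0.0616
```

```bash
python3 - <<'E'
from h import *
to(*comp('yellow_tray',.083),.03,8.6);print(monitor.sense()['force'])
E
```

```text
pos [0.5947 0.2136 0.0332] jaw deg 8.6 j6 0.01 gap 0.0616 t 21.65
tool shift mm [ 3.2 -0.8 -0.2] turn [-0.     0.    -0.002]
[ 0.46390775  0.5139183  -7.30269403]
```

Call:
drive_tool --moves '[[50, [1.5, 0, 0], [0, 0, 0]], [50, [1, 0, 0], [0, 0, 0]], [50, [0, 0, 0], [0, 0, 0]], [85, [0, 0, 0], [0, 0, 0]], [85, [0, 0, 0], [0, 0, 0]], [85, [0, 0, 0], [0, 0, 0]], [85, [-10, 0, 0], [0, 0, 0]], [85, [-35, 0, 0], [0, 0, 0]], [85, [-45, 0, 0], [0, 0, 0]], [85, [-45, 0, 0], [0, 0, 0]]]'

```text
clock: 22.65
position: [0.5934, 0.2134, 0.1663]
orientation: [0.536, 0.461, 0.536, -0.461]
force: [0.6, 0.2, 0.3]
finger_gap: 0.0748
```

```bash
python3 - <<'E'
from h import *
to(*json.load(open('pose.json'))['small_ratchet'],.16,8.6)
E
```

```text
pos [0.5934 0.2134 0.1663] jaw deg 8.6 j6 0.01 gap 0.0748 t 22.65
tool shift mm [   6.4 -233.3 -104.1] turn [-0. -0.  0.]
```

Call:
drive_tool --moves '[[85, [0, -29, -13], [0, 0, 0]], [85, [0, -41, -18.2], [0, 0, 0]], [85, [0, -41, -18.2], [0, 0, 0]], [85, [0, -41, -18.2], [0, 0, 0]], [85, [0, -41, -18.2], [0, 0, 0]], [85, [0, -40, -18.2], [0, 0, 0]], [85, [0, 0, 0], [0, 0, 0]], [85, [0, 0, 0], [0, 0, 0]]]'

```text
clock: 23.45
position: [0.348, 0.282, 0.1654]
orientation: [0.537, 0.461, 0.536, -0.46]
force: [-0.5, -0.8, -0.1]
finger_gap: 0.0749
```

```bash
python3 m.py small_ratchet 8.6 .026
```

```text
pred [257.6 179.1  51.4  60.3] [257.6 170.7] seen [[258.6 182.6  51.3  61.5]] [[260.9 171.4]]
old [0.3471 0.2815] wrist fit [0.3493 0.2797] [ 1.2 -1.3 -1.4  1.4]
pos [0.3494 0.2814 0.165 ] jaw deg 8.5 j6 0.26 gap 0.0748 t 23.6
tool shift mm [139.   -1.2   1. ] turn [-0.001 -0.    -0.002]
```

View pics/m_small_ratchet.png

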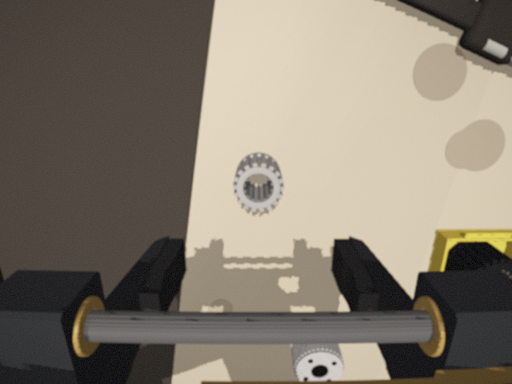

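The small ring is centred at (258,183). I descend and grip.

Call:
drive_tool --moves '[[85, [35, 0, 1], [0, 0, 0]], [85, [40, 0, 0], [0, 0, 0]], [85, [35, 0, 0], [0, 0, 0]], [85, [20, 0, 0], [0, 0, 0]], [85, [8, 0, 0], [0, 0, 0]], [30, [0, 0, 0], [0, 0, 0]], [30, [0, 0, 0], [0, 0, 0]], [30, [0, 0, 0], [0, 0, 0]], [30, [0, 0, 0], [0, 0, 0]], [30, [0, 0, 0], [0, 0, 0]]]'

```text
clock: 24.6
position: [0.3486, 0.2809, 0.0274]
orientation: [0.536, 0.462, 0.536, -0.46]
force: [-0.6, -0.6, 6.4]
finger_gap: 0.0428
```

Call:
drive_tool --moves '[[30, [0, 0, 0], [0, 0, 0]], [30, [0, 0, 0], [0, 0, 0]], [30, [-10, 0, 0], [0, 0, 0]], [30, [-30, 0, 0], [0, 0, 0]], [30, [-40, 0, 0], [0, 0, 0]], [30, [-33, 0, 0], [0, 0, 0]]]'

```text
clock: 25.2
position: [0.3476, 0.2804, 0.1413]
orientation: [0.536, 0.461, 0.536, -0.461]
force: [0.6, 0.6, -3.3]
finger_gap: 0.0435
```

```bash
python3 - <<'E'
from h import *
to(*comp('blue_tray',.0415),.14,8.6);print(monitor.sense()['force'])
E
```

```text
pos [0.3476 0.2804 0.1413] jaw deg 8.6 j6 0.26 gap 0.0435 t 25.2
tool shift mm [  1.3 166.9 436.2] turn [ 0. -0. -0.]
[ 0.55367655  0.60156151 -3.25857153]
```

Call:
drive_tool --moves '[[30, [0, 9, 25], [0, 0, 0]], [30, [0, 15.5, 41], [0, 0, 0]], [30, [0, 16, 42], [0, 0, 0]], [30, [0, 16, 42], [0, 0, 0]], [30, [0, 16, 42], [0, 0, 0]], [30, [0, 16, 42], [0, 0, 0]], [30, [0, 16, 42], [0, 0, 0]], [30, [0, 16, 42], [0, 0, 0]], [30, [0, 16, 42], [0, 0, 0]], [30, [0, 16, 40], [0, 0, 0]]]'

```text
clock: 26.2
position: [0.5588, -0.094, 0.1396]
orientation: [0.536, 0.461, 0.536, -0.461]
force: [0.4, -0.2, -2.4]
finger_gap: 0.0434
```

```bash
python3 - <<'E'
from h import *
to(*comp('blue_tray',.0415),.14,8.6)
E
```

```text
pos [ 0.5588 -0.094   0.1396] jaw deg 8.6 j6 -0.53 gap 0.0434 t 26.2
tool shift mm [-0.4 14.1 34.4] turn [-0.001 -0.     0.   ]
```

Call:
drive_tool --moves '[[30, [0, 9, 22], [0, 0, 0]], [30, [0, 5.4, 14], [0, 0, 0]], [30, [0, 0, 0], [0, 0, 0]], [30, [0, 0, 0], [0, 0, 0]]]'

```text
clock: 26.6
position: [0.5773, -0.1246, 0.139]
orientation: [0.536, 0.461, 0.537, -0.461]
force: [0.5, 0.4, -2.3]
finger_gap: 0.0432
```

```bash
python3 w.py pics/w6.png; python3 - <<'E'
from h import *
to(*comp('blue_tray',.0415),.03,8.6)
E
```

```text
pos [ 0.5773 -0.1241  0.1391] jaw deg 8.7 j6 -0.56 gap 0.0431 t 26.65
tool shift mm [109.1   0.5   2. ] turn [ 0.001 -0.001  0.001]
```

View pics/w6.png

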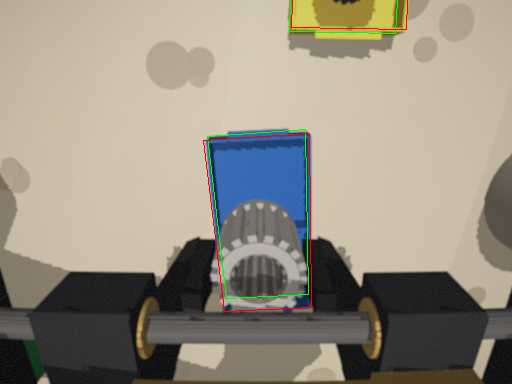

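Call:
drive_tool --moves '[[30, [30, 0.5, 1], [0, 0, 0]], [30, [35, 0, 0], [0, 0, 0]], [30, [22, 0, 0], [0, 0, 0]], [30, [12, 0, 0], [0, 0, 0]], [30, [5, 0, 0], [0, 0, 0]], [30, [2, 0, 0], [0, 0, 0]], [30, [0, 0, 0], [0, 0, 0]], [30, [0, 0, 0], [0, 0, 0]]]'

```text
clock: 27.45
position: [0.5797, -0.1269, 0.0346]
orientation: [0.537, 0.461, 0.535, -0.461]
force: [0.2, 0.2, -2.7]
finger_gap: 0.0432
```

```bash
python3 - <<'E'
from h import *
to(*comp('blue_tray',.0415),.03,8.6);print(monitor.sense()['force'])
E
```

```text
pos [ 0.5797 -0.1269  0.0346] jaw deg 8.6 j6 -0.57 gap 0.0432 t 27.45
tool shift mm [ 4.6 -1.7 -1.2] turn [-0.     0.001 -0.002]
[ 0.20731461  0.23012246 -2.66002537]
```

Call:
drive_tool --moves '[[30, [2, 0, 0], [0, 0, 0]], [30, [1.5, 0, 0], [0, 0, 0]], [30, [0, 0, 0], [0, 0, 0]], [70, [0, 0, 0], [0, 0, 0]], [70, [0, 0, 0], [0, 0, 0]], [70, [0, 0, 0], [0, 0, 0]], [70, [-10, 0, 0], [0, 0, 0]], [70, [-35, 0, 0], [0, 0, 0]], [70, [-45, 0, 0], [0, 0, 0]], [70, [-45, 0, 0], [0, 0, 0]]]'

```text
clock: 28.45
position: [0.5783, -0.1264, 0.1666]
orientation: [0.536, 0.461, 0.536, -0.461]
force: [0.7, -0.5, 0.1]
finger_gap: 0.0619
```

Call:
drive_tool --moves '[[70, [0, -42, 0], [0, 0, 0]], [70, [-20, -42, 0], [0, 0, 0]], [70, [-20, -42, 0], [0, 0, 0]], [70, [-20, -42, 0], [0, 0, 0]], [70, [-20, -42, 0], [0, 0, 0]], [70, [0, 0, 0], [0, 0, 0]]]'

```text
clock: 29.05
position: [0.3694, -0.1591, 0.2485]
orientation: [0.538, 0.461, 0.533, -0.462]
force: [0.7, -0.1, -0.3]
finger_gap: 0.062
```

```bash
python3 - <<'E'
from h import *
P=json.load(open('pose.json'));ims={c:get_image(c) for c in('top','scene')}
for n,t,y in(('small_ratchet','blue_tray',.0415),('bronze_bush','blue_tray',-.0415),('square_drive','yellow_tray',-.083),('piston','yellow_tray',0),('large_ratchet','yellow_tray',.083)):
    g=comp(t,y)
    for c in ims:
        o=proj(ims[c],[*g,.003])[0];L=[r for r in nets.landmark_of(n,c)]
        L=sorted(L,key=lambda r:np.hypot(*(np.array(r['location'])-o)))[:1]
        if L:
            d=(ray(ims[c],L[0]['location'],.003)[:2]-g)*1e3;a=P[t][2]
            print(n,c,'offset from comp centre, tray axes mm',np.round(np.array([[np.cos(a),np.sin(a)],[-np.sin(a),np.cos(a)]])@d,1),L[0]['confidence'])
cv2.imwrite('pics/f.png',np.hstack([cv2.resize(ims['top']['pixels'][110:260,130:400,::-1],(400,222*1)),cv2.resize(ims['scene']['pixels'][120:330,150:350,::-1],(400,420))[:222] ]) if 0 else cv2.resize(ims['scene']['pixels'][120:330,190:380,::-1],(543,600),interpolation=cv2.INTER_CUBIC))
cv2.imwrite('pics/ft.png',cv2.resize(ims['top']['pixels'][110:260,150:420,::-1],(800,444),interpolation=cv2.INTER_CUBIC))
E
```

```text
small_ratchet top offset from comp centre, tray axes mm [-8.3  1.6] 0.72
small_ratchet scene offset from comp centre, tray axes mm [0.5 2.4] 0.57
bronze_bush top offset from comp centre, tray axes mm [-3.9 -3. ] 0.54
bronze_bush scene offset from comp centre, tray axes mm [2.4 3.4] 0.92
square_drive top offset from comp centre, tray axes mm [ 4.2 -2.6] 0.5
square_drive scene offset from comp centre, tray axes mm [-4.1 -6.2] 0.96
piston top offset from comp centre, tray axes mm [ 3.8 -1.2] 0.58
piston scene offset from comp centre, tray axes mm [ 1.  -6.7] 0.72
large_ratchet top offset from comp centre, tray axes mm [  0.7 -10.3] 0.94
large_ratchet scene offset from comp centre, tray axes mm [ 1.1 -1.2] 0.82
```

View pics/f.png

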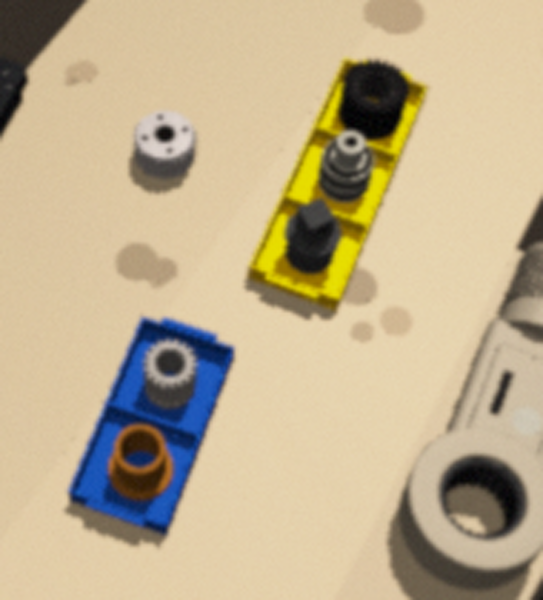

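View pics/ft.png

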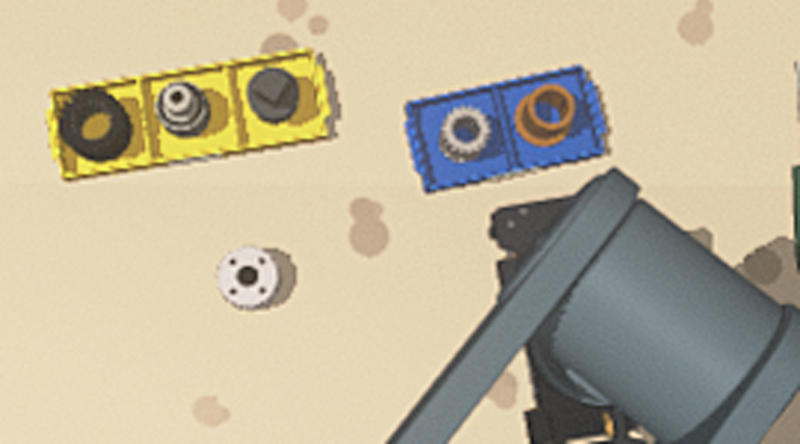

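Both views show all five parts upright, each in its own compartment (blue: small ratchet, bronze bush; yellow: large ratchet, piston, square drive), with the cap untouched. I hand in.

```bash
python3 -c "
from workcell import arm
print(arm.close_job())"
```

```text
the job is handed in; nothing more can be done
None
```

Both kits are made up and the job is handed in, at about 29 s on the robot's clock. The small ratchet and the bronze bush are in the blue tray. The large ratchet, piston and square drive are in the yellow tray. Each part was lowered to within about 1 mm of the tray floor before release, clear of the gripper afterwards.

- **Views:** the last top and scene pictures show all five parts upright, one to a compartment, and the end cap still in place. I did not re-measure the wrench and screwdriver; the arm never worked near them.
- **Disagreement:** the network's landmarks disagree with each other by up to about 9 mm. The worst readings, both from the top view, were the small ratchet 8 mm off its tray's centre line and the large ratchet 10 mm off along its tray. The scene view put these two within about 3 mm of their compartment centres. All readings lie inside the tolerances, and no check failed.

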